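Unhook the drill-bit carrier and park it in its tray

ROBOT

A 7-joint arm with a two-finger parallel gripper is mounted at the origin on a cart in front of the work surface, level with it; the furniture and walls round the work are solid. World frame = base frame: x ahead of the robot, y to its left, z up, the work surface at z = 0. Lengths are in m, angles in rad, forces in N, time in s.
With the tool pointing down it reaches from about 0.4 to 0.85 m from the base axis. Payload 4.5 kg.
Tool frame: the origin (TCP) lies between the finger pads; the fingertips stand 11 mm ahead of it and the grasp point (between the pads) lies 8 mm behind it (r.nose_length is the distance from the TCP to the fingertips, in m); z points along the fingers, y is the line along which they close (so a half turn about z gives the same grasp; the last joint's range is limited). The gripper opens to 88 mm and grips with 3 to 60 N. Pads are 18 mm wide; open, the fingers measure 123 mm over their backs; the gripper's body (75 mm by 187 mm) begins 45 mm behind the grasp point.
Start: joints at [-1.243, 0.689, -0.195, 1.565, 0.157, 0.902, -0.215], TCP at [0.181, 0.598, 0.221] pointing down, gripper open.
Joint ranges: [-3.01, 3.01], [-0.46, 2.08], [-1.47, 1.51], [0.13, 2.56], [-1, 4.14], [0.04, 2.09], [-2.66, 2.66]. Speed limits (rad/s): [2.57, 2.57, 3.14, 3.14, 3.14, 3.14, 3.14].

INTERFACE

Orientations are given as a unit quaternion [x, y, z, w].
In Python, from plant import get_state, snapshot, camera_model, r gives the robot as it stands.
- The arm moves only by the shell command python3 -m inch 'ROWS' [FORCE]. ROWS is text: rows parted by semicolons, each of 7 numbers parted by spaces: the opening, from -1 (shut) to 1 (fully open), then the shift along the tool's x, y, z in m, then the turn, a rotation vector about the tool's x, y, z in rad. A call has 1 to 20 rows; each row shifts and turns the commanded pose from where the row before left it, along the tool's axes as they then stand; what a row does not reach is not made up. A row lasts 1/12 s, in which the tool goes at most 41.7 mm and 7.16 degrees, less where a joint would pass 70% of its speed; a pose out of reach is approached as far as the arm can. A call is refused whole if a number of a shift passes 0.0417 or a number of a turn 0.125, either way. A call with a gripper value outside its range is refused whole. The fingers move at their own pace and stop on an object; FORCE is the grip in N (left out, the last holds). Time passes only in rows, so rows that do not move let the fingers close. It gives the time, the measured TCP pose, the force, the opening and the grip force at its end, in the units of the state.
- get_state(): the state, without advancing time (a new reading comes with each control period).
- snapshot(name): name is "scene" or "top"; returns (picture, depth): 384x512x3 uint8, red, green, blue; 384x512 float32, m along the optical axis (not along the pixel's ray), 0 where there is no reading.
- camera_model(name): a dict with "intrinsics" (3x3 intrinsics, pixels), "view" (4x4, takes a point from world to camera coordinates). Camera axes: x right, y down, z forward; pixel columns grow to the right and rows downward; lengths in m; the calibration is good to about 2 mm. A picture is of the moment at which its call begins. camera_model takes no time and is no camera call.
- r.finish_job(): hands the job in; it is judged then, once.
The state is a dict: "clock": time; "q": joint angles; "qd": joint speeds; "joint_torque": joint torques, N m; "tool_pos": TCP position; "eef_rot": TCP orientation; "contact_force": force on the tool from outside, world axes, zero at the start; "moment": the same for the moment, N m; "opening": opening from 0.0 (shut) to 1.0 (fully open); "finger_force": force on a finger pad.
Only numpy, scipy, OpenCV 4.12 (cv2) and the standard library are available. Lean on these libraries where they do the work, as an engineer would, in place of code of your own. Each camera call takes 0.05 s, during which the arm holds its last target. There are 200 camera calls.

TASK

Take the wooden drill-bit carrier off the deep upturned hook of the stand: lift it by feel until its slot clears the hook's tip before drawing it off, without dragging on the hook, jamming the slot against it from below or letting the carrier tip. Keep it upright all the way and set it down gently, fully home in the shallow plywood tray; let go of it there and leave the other things on the bench where they are.

Things in the scene. Friction and masses are not known exactly. Their poses are not given: they have to be found in the camera images.
- hook_stand: Fixed wooden stand: foot 100 x 130 x 18 mm, post 32 x 44 mm, 225 mm high. Origin: centre of the foot's underside, z up. The hook points along the stand's -x. 200 mm up, a steel standoff runs along -x and ends in a ball (radius 10 mm, centre at x = -70 mm) from which the hook comes.
- hang_point (a point): Axis of the 8 mm round hook bar where the carrier hangs (stand x -85, z 200 mm). Arm 75 mm from here to the elbow, then a prong 36 mm long, leaning 0.45 rad outward of square to the arm; its round end adds 4 mm. The arm pivots stiffly here, left at 0 to 0.38 rad up, NOT measured: the prong's top is 36 (level) to 68 mm above this point, 91 to 72 mm in front. Keep under 15 N.
- bit_carrier: Loose carrier, 0.25 to 0.5 kg: wooden block 70 x 110 x 30 mm (x, y, z) with eight fixed steel bits (tops below 75 mm) and an upright board 10 mm thick (x), 44 mm wide (y), up to 190 mm. Origin: centre of the block's underside, z up; alike when turned half round. It starts hanging on the hook's arm, board square to the hook, block about 63 mm above the bench.
- slot_top (a point): Top edge of the closed slot through the board along x: 24 mm wide (y), carrier z 95 to 142 mm, edges rounded (5 mm). It hangs by this edge. Lifted too far, the slot's bottom edge jams under the bar: at 39 mm of lift near the hanging point, more further out on a tilted arm. It comes off a level hook at 33 to 39 mm of lift, a fully tilted one at 63 to 67: no one height suits all.
- head (a point): Place to grasp: middle of the solid head above the slot (carrier z 142 to 190 mm, this point 172 mm), 44 mm wide along y, 10 mm thick along x; take it from above with the fingers closing along the carrier's y. Pulled at the hook, it can swivel in the grip about y; more than 0.15 rad of tipping is too much.
- tray: Fixed shallow open tray of plywood, 92 x 132 x 20 mm outside (x, y, z), walls and floor 7 mm: inside 78 x 118 mm, 4 mm of play on each side of the carrier's block. Origin: centre of its underside; z up; inner floor at z = 7 mm. A landing or press of over 35 N is too hard: come down slowly.
- nail_tin: Bystander: yellowish open tin with nails, 66 mm across, 69 mm high; origin centre of underside.
- chisel: Bystander: bench chisel lying flat, 260 mm long, 29 mm high, length along its y; origin centre of underside.
- offcut: Bystander: sawn offcut 34 x 75 x 34 mm; origin centre of underside.
- oil_can: Bystander: green oil can with tall spout, 63 mm across, 152 mm high; origin centre of underside.
- try_square: Bystander: try square lying flat, 206 x 115 x 19 mm; origin centre of underside.
- tape: Bystander: roll of tape lying flat, 96 mm across, 24 mm high; origin centre of underside.
Not all that is in view belongs to the job. There is more than one size of the bit_carrier; the job needs the larger.

How it is judged:
On the way:
1. the carrier is off the hook: its middle more than 0.19 m in front of the stand's origin (105 mm in front of where it hung), still held up and touching neither stand nor hook (x of bit_carrier in the frame of hook_stand below -0.19 m and height (world z) of bit_carrier above 0.06 m and contact force between bit_carrier and hook_stand below 0.1 N), for 0.1 s.
At the end, for the whole second after the job is handed in: The carrier stands upright (within 0.06 rad) and at rest in the tray, its block flat on the tray's inner floor (underside 4 to 10 mm above the tray's underside) and centred within 12 mm (horizontal distance between bit_carrier and tray below 0.012 m and z of bit_carrier in the frame of tray between 0.004 and 0.01 m and angle between bit_carrier's own z axis and vertical below 0.06 rad and linear speed of bit_carrier below 0.02 m/s); the robot touches nothing.
It fails at once if the carrier is dragged, levered or jammed against the hook or stand with more than 15 N (contact force between bit_carrier and hook_stand above 15 N).
It fails at once if the carrier is tipped by more than 0.15 rad (about 9 degrees) (angle between bit_carrier's own z axis and vertical above 0.15 rad).
It fails at once if the robot pushes on the stand or hook with more than 20 N (contact force between any of the fingers, the arm and hook_stand above 20 N).
It fails at once if the carrier is dropped or pressed hard into the tray (more than 35 N) (contact force between bit_carrier and tray above 35 N).
It fails at once if a bystander is moved by more than 30 mm (distance of any of nail_tin, chisel, offcut, oil_can, try_square, tape from where it was at the start of the episode above 0.03 m).
It also fails if it takes over 72 s, if anything falls off the work surface, if the arm or the gripper's body presses on something with over 40 N, if the wrist force passes 120 N, or if a joint passes its speed limit or range.

## Working session

There is one attempt and no reset: what is moved stays moved. The work goes in short steps, Python scripts to look and compute and a shell command to move; the robot and the scene stay as the last step left them, time stands still between calls to the robot, and variables do not carry over. Pictures are saved under pics/ and viewed, at most 10 in all, crops included, and the job is handed in when it is done.

```bash
ls; mkdir -p pics
python3 - <<'E'
from plant import get_state, snapshot, camera_model, r
import cv2, numpy as np
for n in("scene","top"):
    p,d=snapshot(n); cv2.imwrite(f"pics/{n}0.png",p[:,:,::-1]); np.save(f"pics/{n}0.npy",d); np.save(f"pics/{n}0c.npy",p)
    m=camera_model(n); V=np.array(m["view"]); print(n,np.round(m["intrinsics"],1).tolist(),"cam",np.round(-V[:3,:3].T@V[:3,3],3),np.round(V[:3,:3],2).tolist(), (d==0).mean())
s=get_state(); print({k:np.round(v,3).tolist() for k,v in s.items()})
E
```

```text
pics
scene [[357.6, 0.0, 252.3], [0.0, 357.6, 192.9], [0.0, 0.0, 1.0]] cam [ 0.222 -0.828  0.649] [[0.92, -0.4, 0.01], [-0.18, -0.44, -0.88], [0.36, 0.81, -0.47]] 0.004094441731770833
top [[398.3, 0.0, 263.5], [0.0, 398.3, 193.0], [0.0, 0.0, 1.0]] cam [ 0.311 -0.003  1.543] [[-0.04, -1.0, 0.0], [-0.98, 0.04, -0.2], [0.2, -0.01, -0.98]] 0.004063924153645833
{'clock': 0.1, 'q': [-1.243, 0.69, -0.195, 1.566, 0.157, 0.903, -0.215], 'qd': [-0.001, -0.003, -0.001, -0.001, -0.002, 0.0, 0.001], 'joint_torque': [-0.002, -52.851, -1.271, -15.384, -0.052, 0.002, 0.0], 'tool_pos': [0.181, 0.598, 0.22], 'eef_rot': [0.146, 0.989, -0.001, -0.0], 'contact_force': [0.031, -0.005, 0.297], 'moment': [-0.025, 0.06, -0.029], 'finger_force': 0.0, 'opening': 1.001}
```

View pics/scene0.png

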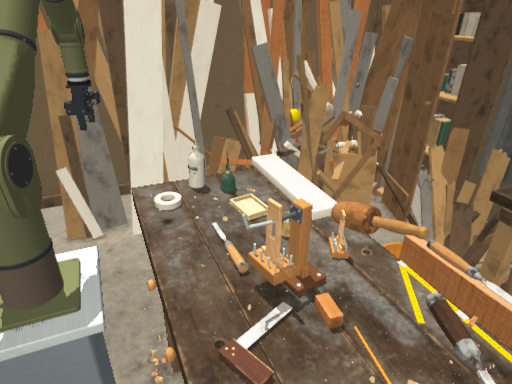

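View pics/top0.png

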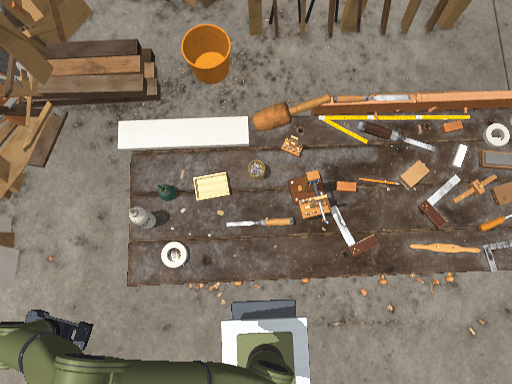

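Candidates: the hanging carrier, scene (272,250) / top (313,207), and a small carrier standing on the bench, scene (340,243) / top (291,146). I choose the hanging one because it is larger and on the hook. The tray is at scene (248,207) / top (211,186). Next, a close crop of both views.

```bash
cat > h.py <<'E'
import numpy as np, cv2
from plant import get_state, snapshot, camera_model, r
def cloud(n,d):
    m=camera_model(n);K=np.array(m["intrinsics"]);V=np.array(m["view"])
    v,u=np.mgrid[:384,:512]
    c=np.stack([(u-K[0,2])/K[0,0]*d,(v-K[1,2])/K[1,1]*d,d],-1)
    return (c-V[:3,3])@V[:3,:3]
def proj(n,P):
    m=camera_model(n);K=np.array(m["intrinsics"]);V=np.array(m["view"])
    c=np.atleast_2d(P)@V[:3,:3].T+V[:3,3]; q=c@K.T; return q[:,:2]/q[:,2:]
E
python3 - <<'E'
from h import *
a=np.load("pics/scene0c.npy")[185:305,205:365];b=np.load("pics/top0c.npy")[130:250,180:340]
im=np.vstack([cv2.resize(x,None,fx=2.5*1.9,fy=2.5,interpolation=2) if 0 else cv2.resize(x,(400*1,300),interpolation=2) for x in(a,b)])
im=np.hstack([cv2.resize(x,(400,300),interpolation=2) for x in (a,b)])
cv2.imwrite("pics/crop0.png",im[:,:,::-1])
W=cloud("top",np.load("pics/top0.npy")); S=cloud("scene",np.load("pics/scene0.npy"))
print("bench z",np.median(W[215:225,200:220,2]))
for nm,P in(("top",W),("scene",S)):
    for (lo,hi) in((.10,.15),(.15,.188),(.188,.198),(.198,.215),(.215,.235),(.235,.27)):
        m=(P[...,2]>lo)&(P[...,2]<hi)&(P[...,0]>.4)&(P[...,0]<.8)&(abs(P[...,1]+.1)<.2)
        q=P[m]; 
        if len(q): print(nm,lo,hi,len(q),q.min(0).round(3),q.max(0).round(3),q.mean(0).round(3))
# tray
c=np.load("pics/top0c.npy").astype(int)
for nm,P in(("top",W),):
    m=(P[...,2]>.012)&(P[...,2]<.03);m[:,:185]=0;m[:,240:]=0;m[:165]=0;m[205:]=0
    q=P[m];rc=cv2.minAreaRect((q[:,:2]*1000).astype(np.float32));print("tray",len(q),rc,q[:,2].mean())
E
```

```text
bench z -0.00025910357248682824
top 0.1 0.15 125 [ 0.521 -0.258  0.1  ] [ 0.65  -0.155  0.15 ] [ 0.576 -0.189  0.121]
top 0.15 0.188 43 [ 0.547 -0.227  0.151] [ 0.647 -0.165  0.188] [ 0.589 -0.189  0.169]
top 0.188 0.198 17 [ 0.546 -0.222  0.189] [ 0.646 -0.165  0.198] [ 0.607 -0.187  0.194]
top 0.198 0.215 124 [ 0.489 -0.228  0.198] [ 0.647 -0.165  0.215] [ 0.566 -0.2    0.207]
top 0.215 0.235 157 [ 0.479 -0.224  0.215] [ 0.658 -0.166  0.232] [ 0.624 -0.19   0.223]
top 0.235 0.27 60 [ 0.47  -0.225  0.235] [ 0.564 -0.184  0.257] [ 0.543 -0.207  0.248]
scene 0.1 0.15 766 [ 0.517 -0.253  0.1  ] [ 0.8   -0.145  0.15 ] [ 0.591 -0.205  0.122]
scene 0.15 0.188 422 [ 0.543 -0.228  0.15 ] [ 0.656 -0.17   0.188] [ 0.595 -0.204  0.168]
scene 0.188 0.198 87 [ 0.544 -0.228  0.188] [ 0.654 -0.177  0.198] [ 0.609 -0.209  0.193]
scene 0.198 0.215 366 [ 0.475 -0.228  0.198] [ 0.656 -0.172  0.215] [ 0.576 -0.206  0.207]
scene 0.215 0.235 349 [ 0.47  -0.228  0.215] [ 0.655 -0.167  0.235] [ 0.592 -0.202  0.224]
scene 0.235 0.27 169 [ 0.466 -0.227  0.235] [ 0.562 -0.181  0.254] [ 0.538 -0.211  0.246]
tray 256 ((671.5175170898438, 186.2161407470703), (110.90361022949219, 132.10215759277344), 8.241158485412598) 0.018133190953934692
```

View pics/crop0.png

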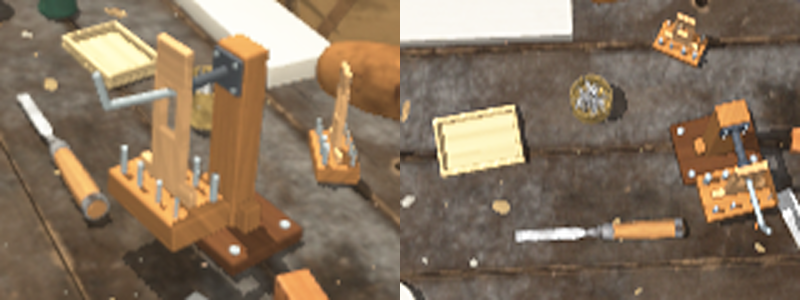

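The crop confirms it. The big carrier hangs by its slotted board on the hook (scene crop (172,110)), which points toward the robot with the prong up at its left end. The small carrier at crop (335,150) is the wrong size. Now I measure the head, hook line, post and tray.

```bash
cat >> h.py <<'E'
def rect(q):
    (c,s,a)=cv2.minAreaRect((q[:,:2]*1000).astype(np.float32)); return np.round(c,1),np.round(s,1),round(a,1)
E
python3 - <<'E'
from h import *
W=cloud("top",np.load("pics/top0.npy")); S=cloud("scene",np.load("pics/scene0.npy"))
def sel(P,*b):
    m=np.ones(P.shape[:2],bool)
    for k in range(3): m&=(P[...,k]>b[2*k])&(P[...,k]<b[2*k+1])
    return P[m]
for nm,P in(("top",W),("scene",S)):
    q=sel(P,.53,.58,-.3,-.1,.235,.27);print(nm,"head",len(q),rect(q),q[:,2].max())
    q=sel(P,.60,.7,-.3,-.1,.215,.235);print(nm,"post",len(q),rect(q))
    q=sel(P,.55,.72,-.3,-.08,.012,.024);print(nm,"foot",len(q),rect(q))
    q=sel(P,.45,.75,-.3,-.1,.083,.097);print(nm,"block",len(q),rect(q))
    q=sel(P,.45,.535,-.3,-.1,.18,.27);print(nm,"hook",len(q));q=q[q[:,0].argsort()];print(q[::max(1,len(q)//28)].round(3).tolist())
# tray: top view rim and in scene
    q=sel(P,.58,.75,.08,.29,.013,.026);print(nm,"tray",len(q),rect(q),q.min(0),q.max(0))
c=np.load("pics/top0c.npy");h=cv2.cvtColor(c,cv2.COLOR_RGB2HSV)
x=c[165:205,185:240].astype(int);m=((x[...,0]>140)&(x[...,0]-x[...,2]>25)).astype(np.uint8)
cn=max(cv2.findContours(m,0,2)[0],key=cv2.contourArea)[:,0]+[185,165]
mm=camera_model("top");K=np.array(mm["intrinsics"]);V=np.array(mm["view"]);R=V[:3,:3];o=-R.T@V[:3,3]
ray=np.c_[cn,np.ones(len(cn))]@np.linalg.inv(K).T@R
p=o+ray*((.02-o[2])/ray[:,2:]);print("tray contour @z=.02",rect(p))
E
```

```text
top head 51 (array([ 555.8, -204.2]), array([11.3, 42.9]), 11.1) 0.2572715333634358
top post 139 (array([ 635.3, -188.9]), array([38.4, 43.6]), 14.1)
top foot 392 (array([ 617.3, -208.1]), array([142.8, 167.1]), 6.8)
top block 336 (array([ 584. , -199.1]), array([131.4, 110. ]), 12.0)
top hook 46
[[0.47, -0.221, 0.25], [0.47, -0.224, 0.247], [0.471, -0.218, 0.245], [0.474, -0.221, 0.247], [0.474, -0.225, 0.246], [0.474, -0.218, 0.247], [0.476, -0.217, 0.236], [0.478, -0.22, 0.239], [0.479, -0.223, 0.237], [0.479, -0.218, 0.232], [0.481, -0.216, 0.218], [0.484, -0.219, 0.223], [0.485, -0.217, 0.218], [0.489, -0.218, 0.215], [0.489, -0.221, 0.211], [0.489, -0.215, 0.212], [0.492, -0.217, 0.217], [0.492, -0.215, 0.212], [0.496, -0.215, 0.214], [0.496, -0.218, 0.212], [0.499, -0.215, 0.212], [0.499, -0.219, 0.211], [0.5, -0.212, 0.211], [0.502, -0.215, 0.213], [0.503, -0.212, 0.212], [0.503, -0.22, 0.209], [0.506, -0.215, 0.215], [0.506, -0.213, 0.212], [0.51, -0.216, 0.211], [0.51, -0.213, 0.211], [0.511, -0.21, 0.207], [0.514, -0.217, 0.208], [0.514, -0.214, 0.206], [0.514, -0.211, 0.2
[... 1027 characters left out ...]
, -0.222, 0.22], [0.479, -0.224, 0.215], [0.48, -0.222, 0.224], [0.483, -0.22, 0.215], [0.486, -0.219, 0.216], [0.49, -0.222, 0.214], [0.493, -0.22, 0.212], [0.494, -0.217, 0.213], [0.498, -0.219, 0.21], [0.501, -0.218, 0.209], [0.504, -0.217, 0.207], [0.507, -0.217, 0.207], [0.509, -0.216, 0.208], [0.513, -0.214, 0.212], [0.517, -0.216, 0.209], [0.519, -0.211, 0.211], [0.522, -0.211, 0.202], [0.525, -0.214, 0.206], [0.529, -0.213, 0.207], [0.531, -0.213, 0.207], [0.534, -0.207, 0.207]]
scene tray 240 (array([660. , 183.3]), array([ 95.3, 136. ]), 8.5) [0.60469723 0.11360453 0.01301565] [0.70962205 0.25409688 0.02467637]
tray contour @z=.02 (array([660.6, 185.2]), array([ 95.4, 131.9]), 8.2)
```

Measured so far:
- **Hook tip:** about 0.249, so the arm is at roughly 0.15 rad and the carrier should come off at about 46–50 mm of lift.
- **Head:** at (0.554, -0.204), yaw 12°.
- **Tray:** at (0.661, 0.185), yaw 8.2°.

First I raise the tool and turn it −0.50 about tool z.

```bash
cat >> h.py <<'E'
from scipy.spatial.transform import Rotation as Ro
def st(): 
    s=get_state();R=Ro.from_quat(s["eef_rot"]).as_matrix();y=np.degrees(np.arctan2(R[1,1],R[0,1]))
    print("t",round(s["clock"],2),"tcp",np.round(s["tool_pos"],4),"yaw_y",round(y,2),"tilt",np.round(R[:2,2],4),"F",np.round(s["contact_force"],2),"M",np.round(s["moment"],2),"op",round(s["opening"],3),"ff",round(float(np.max(s["finger_force"])),1),"q7",round(s["q"][6],2))
    return s,R,y
def plan(t,yaw=None):
    s,R,y=st();print("tool shift",np.round(R.T@(np.array(t)-s["tool_pos"]),4), "" if yaw is None else "turn z %.3f"%(-np.radians((yaw-y+90)%180-90)))
E
python3 -m inch '1 0 0 -.03 0 0 -.1;1 0 0 -.03 0 0 -.1;1 0 0 -.03 0 0 -.1;1 0 0 -.03 0 0 -.1;1 0 0 -.03 0 0 -.1;1 0 0 0 0 0 0;1 0 0 0 0 0 0'
python3 -c "
from h import *
plan([.50,.25,.37],102)
plan([.554,-.204,.37],102)"
```

```text
clock: 0.68
tool_pos: [0.1811, 0.5989, 0.3722]
eef_rot: [-0.102, 0.995, 0.002, 0.0]
contact_force: [1.0, -0.9, -0.0]
opening: 1.0
finger_force: 0.0
t 0.68 tcp [0.1811 0.5989 0.3722] yaw_y 101.76 tilt [0.0005 0.0032] F [ 1.   -0.95 -0.02] M [ 0.    0.05 -0.04] op 1.0 ff 0.0 q7 0.25
tool shift [-0.2411 -0.4066  0.0012] turn z -0.004
t 0.68 tcp [0.1811 0.5989 0.3722] yaw_y 101.76 tilt [0.0005 0.0032] F [ 1.   -0.95 -0.02] M [ 0.    0.05 -0.04] op 1.0 ff 0.0 q7 0.25
tool shift [-2.014e-01 -8.621e-01 -2.000e-04] turn z -0.004
```

```bash
python3 -m inch '1 -.0172 -.029 0 0 0 0;1 -.0172 -.029 0 0 0 0;1 -.0172 -.029 0 0 0 0;1 -.0172 -.029 0 0 0 0;1 -.0172 -.029 0 0 0 0;1 -.0172 -.029 0 0 0 0;1 -.0172 -.029 0 0 0 0;1 -.0172 -.029 0 0 0 0;1 -.0172 -.029 0 0 0 0;1 -.0172 -.029 0 0 0 0;1 -.0172 -.029 0 0 0 0;1 -.0172 -.029 0 0 0 0;1 -.0172 -.029 0 0 0 0;1 -.0172 -.029 0 0 0 0;1 0 0 0 0 0 0' >/dev/null
python3 -m inch '1 .003 -.035 0 0 0 0;1 .003 -.035 0 0 0 0;1 .003 -.035 0 0 0 0;1 .003 -.035 0 0 0 0;1 .003 -.035 0 0 0 0;1 .003 -.035 0 0 0 0;1 .003 -.035 0 0 0 0;1 .003 -.035 0 0 0 0;1 .003 -.035 0 0 0 0;1 .003 -.035 0 0 0 0;1 .003 -.035 0 0 0 0;1 .003 -.035 0 0 0 0;1 0 0 0 0 0 0;1 0 0 0 0 0 0' >/dev/null
python3 -c "
from h import *
plan([.554,-.204,.30],102)
p,d=snapshot('scene');cv2.imwrite('pics/s1.png',cv2.resize(p[130:310,180:380],(800,600))[...,::-1])"
```

```text
t 3.1 tcp [ 0.5493 -0.1706  0.3687] yaw_y 101.49 tilt [-0.0039  0.0001] F [ 0.2   0.89 -0.53] M [ 0.07  0.03 -0.  ] op 0.994 ff 0.0 q7 1.87
tool shift [ 0.0018 -0.0337  0.0687] turn z -0.009
```

View pics/s1.png

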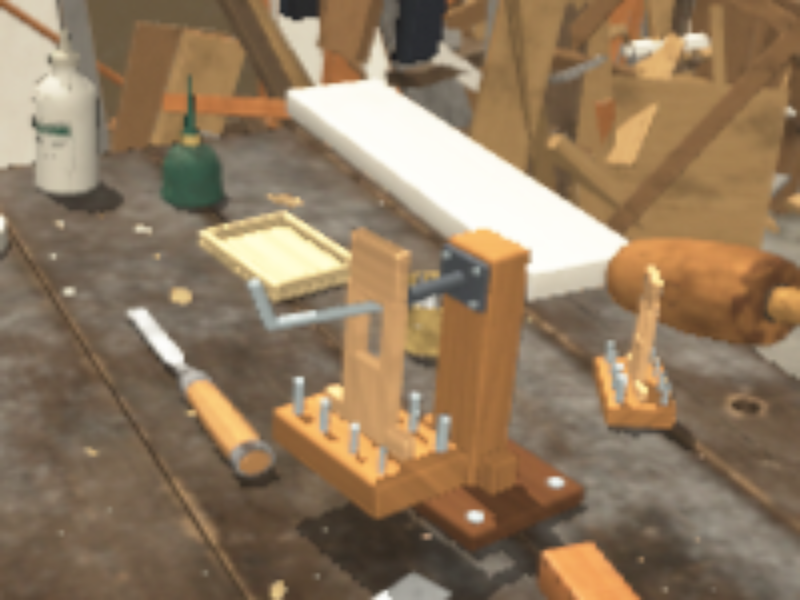

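The view shows the fingers (dark, top at about (350,20)) above the head at (380,245), with the prong tip at (257,285) and clear space around the head. I move over the head and descend.

```bash
python3 -m inch '1 .001 -.0169 0 0 0 -.009;1 .001 -.0168 0 0 0 0;1 0 0 .025 0 0 0;1 0 0 .025 0 0 0;1 0 0 .018 0 0 0;1 0 0 0 0 0 0;1 0 0 0 0 0 0;1 0 0 0 0 0 0' >/dev/null
python3 -c "
from h import *
plan([.554,-.204,.226],102)
p,d=snapshot('top');q,e=snapshot('scene')
cv2.imwrite('pics/s2.png',np.hstack([cv2.resize(p[150:240,260:380],(400,300)),cv2.resize(q[150:270,200:360],(400,300))])[...,::-1])"
```

```text
t 3.82 tcp [ 0.5565 -0.2005  0.3038] yaw_y 102.43 tilt [0.0015 0.0003] F [ 1.41 -0.1  -0.07] M [0.07 0.02 0.02] op 0.998 ff 0.0 q7 1.92
tool shift [ 0.0033 -0.0029  0.0778] turn z 0.007
```

View pics/s2.png

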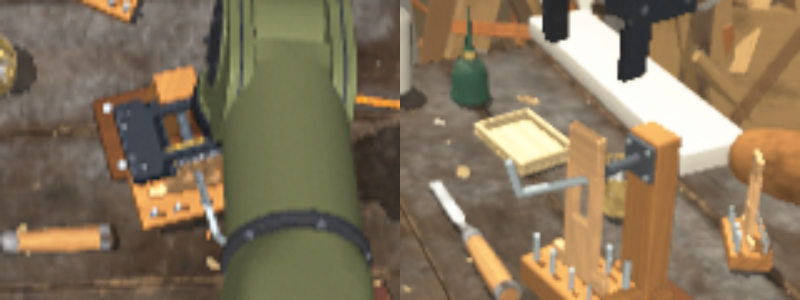

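The fingers (top crop (175,130); scene crop (555,25) and (630,55)) straddle the head line. I go down to grasp height and close gently.

```bash
python3 -m inch '1 .0025 -.0025 .015 0 0 .005;1 0 0 .02 0 0 0;1 0 0 .02 0 0 0;1 0 0 .013 0 0 0;1 0 0 .008 0 0 0;1 0 0 0 0 0 0;1 0 0 0 0 0 0;1 0 0 0 0 0 0' >/dev/null
python3 -c "
from h import *
plan([.554,-.204,.226],102)
plan([.554,-.204,.226],102)"
```

```text
t 4.58 tcp [ 0.5547 -0.2048  0.2281] yaw_y 102.04 tilt [ 0.0024 -0.0005] F [-0.16  0.08  0.29] M [ 0.04 -0.02 -0.04] op 1.001 ff 0.0 q7 1.89
tool shift [0.0005 0.001  0.0021] turn z 0.001
t 4.58 tcp [ 0.5547 -0.2048  0.2281] yaw_y 102.04 tilt [ 0.0024 -0.0005] F [-0.16  0.08  0.29] M [ 0.04 -0.02 -0.04] op 1.001 ff 0.0 q7 1.89
tool shift [0.0005 0.001  0.0021] turn z 0.001
```

```bash
python3 -m inch '.3 0 0 .001 0 0 0;.2 0 0 0 0 0 0;.1 0 0 0 0 0 0;0 0 0 0 0 0 0;-.1 0 0 0 0 0 0;-.2 0 0 0 0 0 0;-.3 0 0 0 0 0 0;-.4 0 0 0 0 0 0;-1 0 0 0 0 0 0;-1 0 0 0 0 0 0;-1 0 0 0 0 0 0;-1 0 0 0 0 0 0' 10 >/dev/null
python3 -c "
from h import *
st()"
python3 -m inch '-1 0 0 0 0 0 0;-1 0 0 0 0 0 0;-1 0 0 0 0 0 0;-1 0 0 0 0 0 0' 55 >/dev/null
python3 -c "
from h import *
st()"
```

```text
t 5.58 tcp [ 0.5538 -0.2048  0.2258] yaw_y 102.04 tilt [ 0.0002 -0.0001] F [ 0.14 -0.62  0.2 ] M [-0.11 -0.07  0.01] op 0.494 ff 10.0 q7 1.89
t 5.92 tcp [ 0.5538 -0.2048  0.2258] yaw_y 102.04 tilt [ 0.0001 -0.0001] F [ 0.15 -0.52  1.  ] M [-0.1  -0.07  0.01] op 0.484 ff 55.0 q7 1.89
```

Gripped, opening 0.484 against the 44 mm head. Now I lift in small steps, reading the weight.

```bash
for i in 1; do python3 -m inch '-1 0 0 -.001 0 0 0;-1 0 0 0 0 0 0;-1 0 0 0 0 0 0' >/dev/null; python3 -c "from h import *;st()"; python3 -m inch '-1 0 0 -.001 0 0 0;-1 0 0 0 0 0 0;-1 0 0 0 0 0 0' >/dev/null; python3 -c "from h import *;st()"; python3 -m inch '-1 0 0 -.003 0 0 0;-1 0 0 0 0 0 0;-1 0 0 0 0 0 0' >/dev/null; python3 -c "from h import *;st()"; python3 -m inch '-1 0 0 -.007 0 0 0;-1 0 0 -.008 0 0 0;-1 0 0 0 0 0 0;-1 0 0 0 0 0 0' >/dev/null; python3 -c "from h import *;st()";done
```

```text
t 6.17 tcp [ 0.5532 -0.2043  0.2263] yaw_y 102.06 tilt [-0.0015  0.0008] F [-0.85  0.79 -3.23] M [0.04 0.01 0.06] op 0.485 ff 55.0 q7 1.89
t 6.42 tcp [ 0.5536 -0.2046  0.2277] yaw_y 102.05 tilt [-0.0003  0.0002] F [-0.11  0.64 -3.43] M [ 0.01 -0.   -0.06] op 0.489 ff 55.0 q7 1.89
t 6.67 tcp [ 0.5539 -0.2047  0.231 ] yaw_y 102.04 tilt [ 0.0004 -0.0001] F [-0.44 -0.03 -3.63] M [ 0.04 -0.03  0.  ] op 0.481 ff 55.0 q7 1.89
t 7.0 tcp [ 0.5544 -0.2048  0.2467] yaw_y 102.04 tilt [ 0.002  -0.0005] F [-0.55  0.04 -3.42] M [ 0.01 -0.05 -0.01] op 0.484 ff 55.0 q7 1.9
```

The weight is about 3.5 N and zero lift is at z≈0.2258. I go out 60 mm along the hook at mid-slot, reaching about 32 mm of lift.

```bash
python3 -m inch '-1 .008 0 -.0015 0 0 0;-1 .008 0 -.0015 0 0 0;-1 .008 0 -.0015 0 0 0;-1 .008 0 -.0015 0 0 0;-1 .008 0 -.0015 0 0 0;-1 0 0 0 0 0 0;-1 0 0 0 0 0 0' >/dev/null; python3 -c "from h import *;st()"; python3 -m inch '-1 .005 0 -.001 0 0 0;-1 .005 0 -.001 0 0 0;-1 .005 0 -.001 0 0 0;-1 .005 0 -.001 0 0 0;-1 0 0 0 0 0 0;-1 0 0 0 0 0 0' >/dev/null; python3 -c "
from h import *;st()
q,e=snapshot('scene');cv2.imwrite('pics/s3.png',cv2.resize(q[150:270,200:360],(800,600),interpolation=2)[...,::-1])"
```

```text
t 7.58 tcp [ 0.514  -0.2134  0.2535] yaw_y 102.0 tilt [-0.0002 -0.0002] F [ 0.53  0.54 -2.88] M [-0.01  0.05  0.03] op 0.485 ff 55.0 q7 1.93
t 8.08 tcp [ 0.4948 -0.2174  0.2574] yaw_y 102.01 tilt [ 0.     -0.0001] F [ 0.62  0.73 -3.5 ] M [ 0.07 -0.02  0.02] op 0.486 ff 55.0 q7 1.95
```

View pics/s3.png

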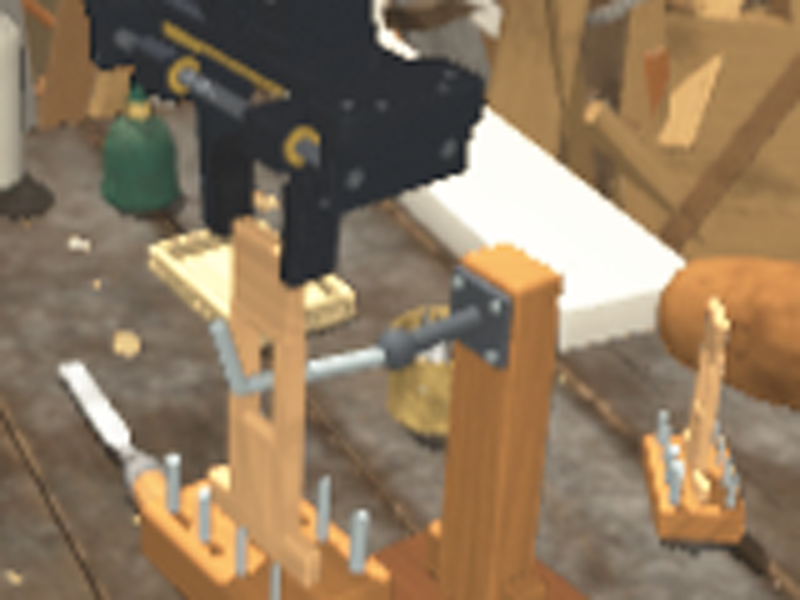

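The board hangs clear in the slot near the elbow (elbow (240,390), prong tip (220,325)), upright. I lift in small steps, watching Fz for the bottom-edge touch.

```bash
python3 -m inch '-1 0 0 -.004 0 0 0;-1 0 0 -.004 0 0 0;-1 0 0 -.002 0 0 0;-1 0 0 0 0 0 0;-1 0 0 0 0 0 0' >/dev/null; python3 -c "from h import *;st()"; python3 -m inch '-1 0 0 -.001 0 0 0;-1 0 0 -.001 0 0 0;-1 0 0 0 0 0 0;-1 0 0 0 0 0 0;-1 0 0 0 0 0 0' >/dev/null; python3 -c "from h import *;st()"
```

```text
t 8.55 tcp [ 0.4954 -0.2172  0.2675] yaw_y 102.05 tilt [ 0.0008 -0.0001] F [ 0.65  0.54 -3.26] M [ 0.04 -0.01  0.04] op 0.481 ff 55.0 q7 1.95
t 8.97 tcp [ 0.4951 -0.2172  0.2693] yaw_y 102.05 tilt [0.0001 0.0001] F [-0.84  0.22 -2.04] M [0.03 0.01 0.07] op 0.48 ff 55.0 q7 1.95
```

```bash
python3 -m inch '-1 0 0 -.001 0 0 0;-1 0 0 0 0 0 0;-1 0 0 0 0 0 0;-1 0 0 0 0 0 0' >/dev/null; python3 -c "from h import *;st()"
```

```text
t 9.3 tcp [ 0.4951 -0.2172  0.2703] yaw_y 102.04 tilt [0.0001 0.0001] F [ 0.1  -1.54 -2.64] M [ 0.   -0.03  0.02] op 0.49 ff 55.0 q7 1.95
```

```bash
python3 -m inch '-1 0 0 -.001 0 0 0;-1 0 0 0 0 0 0;-1 0 0 0 0 0 0;-1 0 0 0 0 0 0' >/dev/null; python3 -c "from h import *;st()"
```

```text
t 9.63 tcp [ 0.4951 -0.2172  0.2713] yaw_y 102.04 tilt [0.0001 0.0001] F [-0.3  -0.71 -3.11] M [ 0.03 -0.01  0.02] op 0.486 ff 55.0 q7 1.95
```

```bash
python3 -m inch '-1 0 0 -.001 0 0 0;-1 0 0 0 0 0 0;-1 0 0 0 0 0 0;-1 0 0 0 0 0 0' >/dev/null; python3 -c "from h import *;st()"
```

```text
t 9.97 tcp [ 0.4951 -0.2172  0.2723] yaw_y 102.04 tilt [0.0001 0.    ] F [-0.01  0.32 -2.92] M [ 0.07  0.   -0.06] op 0.483 ff 55.0 q7 1.95
```

```bash
python3 -m inch '-1 0 0 -.0006 0 0 0;-1 0 0 0 0 0 0;-1 0 0 0 0 0 0;-1 0 0 0 0 0 0' >/dev/null; python3 -c "from h import *;st()"
```

```text
t 10.3 tcp [ 0.4951 -0.2171  0.2729] yaw_y 102.05 tilt [-0.      0.0001] F [ 0.35 -0.03 -3.51] M [0.02 0.08 0.03] op 0.483 ff 55.0 q7 1.95
```

```bash
python3 -m inch '-1 0 0 -.0006 0 0 0;-1 0 0 0 0 0 0;-1 0 0 0 0 0 0;-1 0 0 0 0 0 0' >/dev/null; python3 -c "from h import *;st()"
```

```text
t 10.63 tcp [ 0.4951 -0.2172  0.2735] yaw_y 102.05 tilt [0.     0.0001] F [ 0.67  0.73 -3.41] M [ 0.07 -0.01 -0.02] op 0.483 ff 55.0 q7 1.95
```

```bash
python3 -m inch '-1 0 0 -.0006 0 0 0;-1 0 0 0 0 0 0;-1 0 0 0 0 0 0;-1 0 0 0 0 0 0' >/dev/null; python3 -c "from h import *;st()"
```

```text
t 10.97 tcp [ 0.4951 -0.2172  0.2741] yaw_y 102.04 tilt [0.     0.0001] F [ 0.61  0.64 -2.6 ] M [ 0.08 -0.    0.04] op 0.485 ff 55.0 q7 1.95
```

```bash
python3 -m inch '-1 0 0 -.0006 0 0 0;-1 0 0 0 0 0 0;-1 0 0 0 0 0 0;-1 0 0 0 0 0 0' >/dev/null; python3 -c "from h import *;st()"
```

```text
t 11.3 tcp [ 0.495  -0.2171  0.2745] yaw_y 102.05 tilt [-0.0002  0.0002] F [ 0.39 -0.18 -4.78] M [ 0.04 -0.01 -0.1 ] op 0.483 ff 55.0 q7 1.95
```

```bash
python3 -m inch '-1 0 0 -.0006 0 0 0;-1 0 0 0 0 0 0;-1 0 0 0 0 0 0;-1 0 0 0 0 0 0' >/dev/null; python3 -c "from h import *;st()"
```

```text
t 11.63 tcp [ 0.4947 -0.2172  0.2749] yaw_y 102.04 tilt [-0.001   0.0003] F [-0.07 -0.12 -8.69] M [-0.1  -0.05 -0.  ] op 0.484 ff 55.0 q7 1.95
```

The bottom edge touches at a lift of 48.5 mm (−8.7 N against −3.3 N), which gives a tilt of about 0.165 rad and clearance from about 47 mm. I back off about 1 mm, then draw outward in small steps.

```bash
python3 -m inch '-1 0 0 .0012 0 0 0;-1 0 0 0 0 0 0;-1 0 0 0 0 0 0;-1 0 0 0 0 0 0' >/dev/null; python3 -c "from h import *;st()"; python3 -m inch '-1 .0025 0 0 0 0 0;-1 .0025 0 0 0 0 0;-1 0 0 0 0 0 0;-1 0 0 0 0 0 0' >/dev/null; python3 -c "from h import *;st()"
```

```text
t 11.97 tcp [ 0.4953 -0.2172  0.2744] yaw_y 102.05 tilt [ 0.0007 -0.0001] F [-0.06 -0.27 -3.93] M [0.09 0.01 0.01] op 0.483 ff 55.0 q7 1.95
t 12.3 tcp [ 0.4898 -0.2184  0.2742] yaw_y 102.02 tilt [-0.0003 -0.0001] F [ 0.29  0.24 -2.99] M [0.06 0.05 0.02] op 0.484 ff 55.0 q7 1.96
```

```bash
python3 -m inch '-1 .002 0 -.0003 0 0 0;-1 .002 0 -.0003 0 0 0;-1 0 0 0 0 0 0;-1 0 0 0 0 0 0' >/dev/null; python3 -c "from h import *;st()"; python3 -m inch '-1 .002 0 0 0 0 0;-1 0 0 0 0 0 0;-1 0 0 0 0 0 0' >/dev/null; python3 -c "from h import *;st()"
```

```text
t 12.63 tcp [ 0.4859 -0.2192  0.2747] yaw_y 102.03 tilt [-0.0004 -0.    ] F [-0.14 -0.13 -2.76] M [ 0.04  0.1  -0.03] op 0.483 ff 55.0 q7 1.96
t 12.88 tcp [ 0.4843 -0.2195  0.2747] yaw_y 102.04 tilt [0. 0.] F [ 0.63  0.05 -2.63] M [0.04 0.09 0.  ] op 0.485 ff 55.0 q7 1.96
```

```bash
python3 -m inch '-1 .002 0 0 0 0 0;-1 0 0 0 0 0 0;-1 0 0 0 0 0 0' >/dev/null; python3 -c "from h import *;st()"
```

```text
t 13.13 tcp [ 0.4822 -0.22    0.2747] yaw_y 102.04 tilt [-0.0001  0.    ] F [ 0.18 -0.2  -3.46] M [0.07 0.06 0.01] op 0.482 ff 55.0 q7 1.97
```

```bash
python3 -m inch '-1 .002 0 0 0 0 0;-1 0 0 0 0 0 0;-1 0 0 0 0 0 0' >/dev/null; python3 -c "from h import *;st()"
```

```text
t 13.38 tcp [ 0.4802 -0.2204  0.2747] yaw_y 102.04 tilt [-0.0002  0.    ] F [ 0.02 -0.02 -3.8 ] M [ 0.03  0.06 -0.01] op 0.485 ff 55.0 q7 1.97
```

```bash
python3 -m inch '-1 .002 0 0 0 0 0;-1 0 0 0 0 0 0;-1 0 0 0 0 0 0' >/dev/null; python3 -c "from h import *;st()"
```

```text
t 13.63 tcp [ 0.4783 -0.2208  0.2747] yaw_y 102.04 tilt [-0.0001  0.    ] F [ 0.28 -0.37 -3.34] M [ 0.02  0.05 -0.01] op 0.483 ff 55.0 q7 1.97
```

```bash
python3 -m inch '-1 .002 0 0 0 0 0;-1 0 0 0 0 0 0;-1 0 0 0 0 0 0' >/dev/null; python3 -c "from h import *;st()"
```

```text
t 13.88 tcp [ 0.4763 -0.2212  0.2747] yaw_y 102.04 tilt [-0.0001  0.0001] F [-0.19  0.39 -2.73] M [0.05 0.05 0.04] op 0.482 ff 55.0 q7 1.97
```

```bash
python3 -m inch '-1 .002 0 0 0 0 0;-1 0 0 0 0 0 0;-1 0 0 0 0 0 0' >/dev/null; python3 -c "
from h import *;st()
q,e=snapshot('scene');cv2.imwrite('pics/s4.png',cv2.resize(q[160:280,190:350],(800,600),interpolation=2)[...,::-1])"
```

```text
t 14.13 tcp [ 0.4744 -0.2216  0.2747] yaw_y 102.04 tilt [-0.0002  0.0001] F [-0.17  0.96 -3.4 ] M [ 0.   -0.    0.03] op 0.481 ff 55.0 q7 1.97
```

View pics/s4.png

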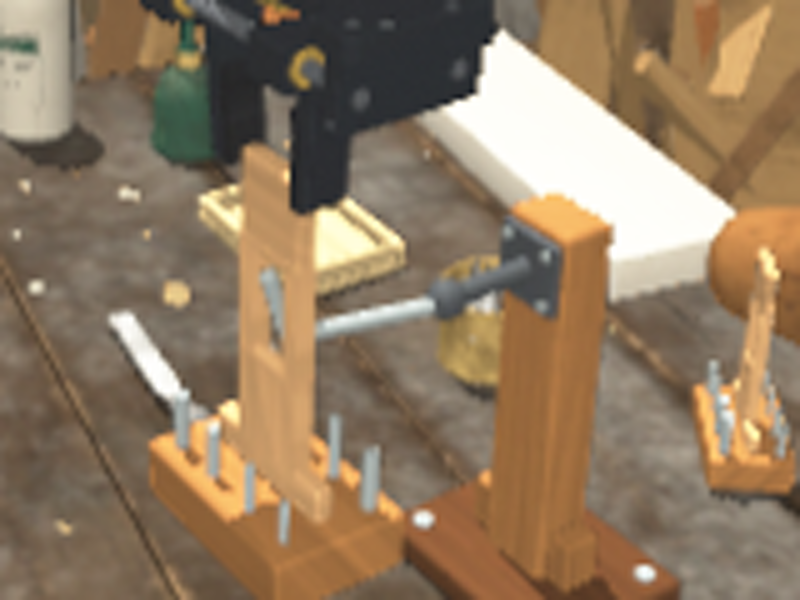

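The carrier is upright and the prong (270,290) now shows inside the slot with its tip below the top edge, nearly through. I carry on in small steps.

```bash
python3 -m inch '-1 .002 0 0 0 0 0;-1 0 0 0 0 0 0;-1 0 0 0 0 0 0' >/dev/null; python3 -c "from h import *;st()"
```

```text
t 14.43 tcp [ 0.4724 -0.2221  0.2747] yaw_y 102.03 tilt [-0.0001  0.    ] F [-0.58  0.68 -3.35] M [0.05 0.15 0.05] op 0.482 ff 55.0 q7 1.97
```

```bash
python3 -m inch '-1 .002 0 0 0 0 0;-1 0 0 0 0 0 0;-1 0 0 0 0 0 0' >/dev/null; python3 -c "from h import *;st()"
```

```text
t 14.68 tcp [ 0.4705 -0.2225  0.2747] yaw_y 102.04 tilt [-0.  0.] F [-0.49 -0.76 -2.75] M [ 0.06  0.   -0.03] op 0.484 ff 55.0 q7 1.98
```

```bash
python3 -m inch '-1 .002 0 0 0 0 0;-1 .001 0 0 0 0 0;-1 0 0 0 0 0 0;-1 0 0 0 0 0 0' >/dev/null; python3 -c "from h import *;st()"
```

```text
t 15.02 tcp [ 0.4675 -0.2231  0.2747] yaw_y 102.04 tilt [-0.0003  0.    ] F [-0.55  0.56 -3.68] M [0.07 0.05 0.03] op 0.484 ff 55.0 q7 1.98
```

```bash
python3 -m inch '-1 .002 0 0 0 0 0;-1 .001 0 0 0 0 0;-1 0 0 0 0 0 0;-1 0 0 0 0 0 0' >/dev/null; python3 -c "from h import *;st()"
```

```text
t 15.35 tcp [ 0.4645 -0.2237  0.2747] yaw_y 102.04 tilt [-0.0003  0.    ] F [ 0.06 -1.01 -3.8 ] M [ 0.07  0.01 -0.04] op 0.483 ff 55.0 q7 1.98
```

```bash
python3 -m inch '-1 .002 0 0 0 0 0;-1 .002 0 0 0 0 0;-1 0 0 0 0 0 0;-1 0 0 0 0 0 0' >/dev/null; python3 -c "from h import *;st()"
```

```text
t 15.68 tcp [ 0.4605 -0.2246  0.2746] yaw_y 102.03 tilt [-0.0005  0.    ] F [-0.58  0.54 -3.1 ] M [0.01 0.03 0.  ] op 0.48 ff 55.0 q7 1.99
```

No contact at 95 mm. I draw clear to about 128 mm and check.

```bash
python3 -m inch '-1 .004 0 0 0 0 0;-1 .005 0 0 0 0 0;-1 .006 0 0 0 0 0;-1 .006 0 0 0 0 0;-1 .006 0 0 0 0 0;-1 .005 0 0 0 0 0;-1 0 0 0 0 0 0;-1 0 0 0 0 0 0;-1 0 0 0 0 0 0' >/dev/null; python3 -c "
from h import *;st()
q,e=snapshot('scene');cv2.imwrite('pics/s5.png',cv2.resize(q[130:310,150:390],(800,600),interpolation=2)[...,::-1])"
```

```text
t 16.43 tcp [ 0.4298 -0.2312  0.2748] yaw_y 102.05 tilt [0.0006 0.0001] F [-0.3   0.2  -3.11] M [ 0.05 -0.06 -0.04] op 0.486 ff 55.0 q7 2.02
```

View pics/s5.png

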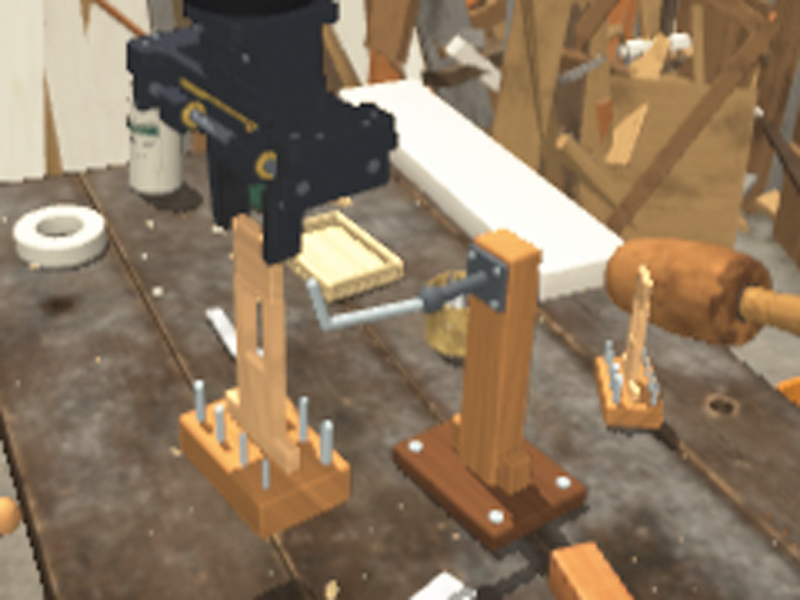

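The carrier is off the hook (carrier at (265,400), prong tip (315,285)) and upright. I lift 60 mm and turn −3.8° in yaw.

```bash
python3 -m inch '-1 .005 0 -.01 0 0 0;-1 .005 0 -.015 0 0 .022;-1 0 0 -.015 0 0 .022;-1 0 0 -.015 0 0 .022;-1 0 0 -.005 0 0 0;-1 0 0 0 0 0 0;-1 0 0 0 0 0 0' >/dev/null; python3 -c "
from h import *;plan([.45,.08,.335],98.2);plan([.661,.185,.335],98.2)"
```

```text
t 17.07 tcp [ 0.4197 -0.2332  0.3347] yaw_y 98.31 tilt [ 0.0002 -0.    ] F [-1.46 -0.19 -3.08] M [0.   0.03 0.  ] op 0.481 ff 55.0 q7 2.01
tool shift [-7.530e-02  3.055e-01 -3.000e-04] turn z 0.002
t 17.07 tcp [ 0.4197 -0.2332  0.3347] yaw_y 98.31 tilt [ 0.0002 -0.    ] F [-1.46 -0.19 -3.08] M [0.   0.03 0.  ] op 0.481 ff 55.0 q7 2.01
tool shift [-2.992e-01  3.789e-01 -3.000e-04] turn z 0.002
```

```bash
python3 -m inch '-1 -.002 .008 0 0 0 0;-1 -.004 .014 0 0 0 0;-1 -.0045 .018 0 0 0 0;-1 -.0045 .018 0 0 0 0;-1 -.0045 .018 0 0 0 0;-1 -.0045 .018 0 0 0 0;-1 -.0045 .018 0 0 0 0;-1 -.0045 .018 0 0 0 0;-1 -.0045 .018 0 0 0 0;-1 -.0045 .018 0 0 0 0;-1 -.0045 .018 0 0 0 0;-1 -.0045 .018 0 0 0 0;-1 -.0045 .018 0 0 0 0;-1 -.0045 .018 0 0 0 0;-1 -.0045 .018 0 0 0 0;-1 -.0045 .018 0 0 0 0;-1 -.004 .018 0 0 0 0;-1 -.004 .014 0 0 0 0;-1 -.002 .008 0 0 0 0' >/dev/null; python3 -m inch '-1 -.008 .003 0 0 0 0;-1 -.016 .005 0 0 0 0;-1 -.018 .006 0 0 0 0;-1 -.018 .006 0 0 0 0;-1 -.018 .006 0 0 0 0;-1 -.018 .006 0 0 0 0;-1 -.018 .006 0 0 0 0;-1 -.018 .006 0 0 0 0;-1 -.018 .006 0 0 0 0;-1 -.018 .006 0 0 0 0;-1 -.018 .006 0 0 0 0;-1 -.018 .006 0 0 0 0;-1 -.014 .004 0 0 0 0;-1 -.006 .002 0 0 0 0;-1 0 0 0 0 0 0;-1 0 0 0 0 0 0;-1 0 0 0 0 0 0' >/dev/null; python3 -c "
from h import *;plan([.661,.185,.335],98.2)"
```

```text
t 20.07 tcp [0.6629 0.1933 0.3344] yaw_y 98.24 tilt [-0.0018 -0.0011] F [-0.75 -0.13 -2.27] M [ 0.01  0.1  -0.01] op 0.485 ff 55.0 q7 1.22
tool shift [ 0.0031 -0.0079 -0.0006] turn z 0.001
```

```bash
python3 -m inch '-1 .001 -.003 0 0 0 0;-1 .001 -.003 .01 0 0 0;-1 .001 -.002 .015 0 0 0;-1 0 0 .02 0 0 0;-1 0 0 .02 0 0 0;-1 0 0 .02 0 0 0;-1 0 0 .01 0 0 0;-1 0 0 .005 0 0 0;-1 0 0 0 0 0 0;-1 0 0 0 0 0 0' >/dev/null; python3 -c "
from h import *;s,R,y=st()
out=[]
for n in('top','scene'):
    p,d=snapshot(n);P=cloud(n,d);out.append(p)
    dz=s['tool_pos'][2]-.164
    def sel(lo,hi,r=.11): 
        m=(P[...,2]>lo)&(P[...,2]<hi)&(abs(P[...,0]-.661)<r)&(abs(P[...,1]-.185)<r); return P[m]
    for nm,a,b in(('blocktop',dz+.025,dz+.034),('block',dz+.003,dz+.034),('tray',.013,.026),('boardmid',dz+.08,dz+.15)):
        q=sel(a,b); 
        if len(q)>4: print(n,nm,len(q),*rect(q),q[:,2].mean().round(3))
cv2.imwrite('pics/s6.png',np.hstack([cv2.resize(out[0][120:240,140:300],(400,300)),cv2.resize(out[1][130:250,170:330],(400,300))])[...,::-1])
print(proj('top',[[.661,.185,dz+.03]]),proj('scene',[[.661,.185,dz+.03]]))
"
```

```text
t 20.9 tcp [0.6625 0.186  0.2358] yaw_y 98.25 tilt [0.0015 0.0006] F [ 0.11 -0.07 -2.95] M [ 0.04 -0.07  0.03] op 0.482 ff 55.0 q7 1.19
top tray 8 [617.7 241.2] [16.4  4.2] 1.5 0.018
scene blocktop 209 [660. 184.] [ 70.5 111.4] 10.1 0.103
scene block 387 [660.1 183.2] [ 70.5 113. ] 10.3 0.095
scene tray 223 [659.5 183.9] [ 95.3 135.4] 9.4 0.019
scene boardmid 166 [662.1 184.1] [13.6 46. ] 6.1 0.185
[[207.9377266  180.64786313]] [[250.38080115 182.70281243]]
```

View pics/s6.png

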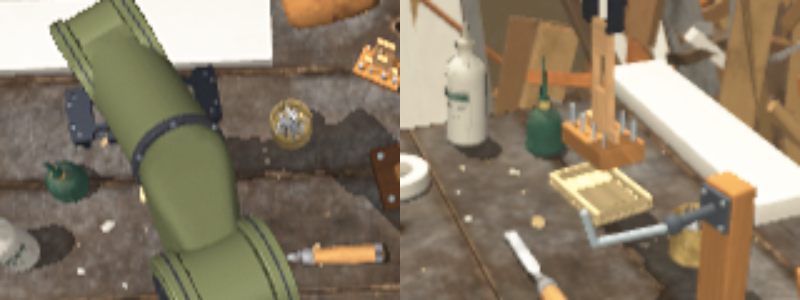

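The top view is blocked by the arm. The scene view shows the block (605,140) right above the tray (600,195), with measured centres agreeing within 0.5 mm. I lower slowly.

```bash
python3 -m inch '-1 0 0 .008 0 0 0;-1 0 0 .01 0 0 0;-1 0 0 .01 0 0 0;-1 0 0 .008 0 0 0;-1 0 0 .004 0 0 0;-1 0 0 0 0 0 0;-1 0 0 0 0 0 0;-1 0 0 0 0 0 0' >/dev/null; python3 -c "
from h import *;s,R,y=st()
p,d=snapshot('scene');P=cloud('scene',d);dz=s['tool_pos'][2]-.164
for nm,a,b in(('block',dz+.003,dz+.034),('blocktop',dz+.025,dz+.034),('tray',.014,.024)):
    m=(P[...,2]>a)&(P[...,2]<b)&(abs(P[...,0]-.661)<.11)&(abs(P[...,1]-.185)<.11);q=P[m];print(nm,len(q),*rect(q))
"
python3 -m inch '-1 0 0 .003 0 0 0;-1 0 0 .003 0 0 0;-1 0 0 .003 0 0 0;-1 0 0 .003 0 0 0;-1 0 0 0 0 0 0;-1 0 0 0 0 0 0' >/dev/null; python3 -c "from h import *;st()"
```

```text
t 21.67 tcp [0.6624 0.1861 0.1951] yaw_y 98.26 tilt [0.0009 0.0005] F [-0.26 -0.32 -3.66] M [ 0.05 -0.02  0.05] op 0.487 ff 55.0 q7 1.18
block 388 [660.7 182.3] [ 72.3 110.8] 7.8
blocktop 215 [660.8 181.3] [ 72.1 110. ] 5.3
tray 154 [658.8 183.6] [ 93.4 135.3] 8.4
t 22.22 tcp [0.6618 0.1858 0.1823] yaw_y 98.26 tilt [-0.0006 -0.0002] F [-0.94  0.02 -2.73] M [ 0.06  0.02 -0.04] op 0.485 ff 55.0 q7 1.17
```

```bash
python3 -m inch '-1 .0008 0 .002 0 0 0;-1 0 0 .002 0 0 0;-1 0 0 0 0 0 0;-1 0 0 0 0 0 0' >/dev/null; python3 -c "from h import *;st()"; python3 -m inch '-1 0 0 .0015 0 0 0;-1 0 0 .0015 0 0 0;-1 0 0 0 0 0 0;-1 0 0 0 0 0 0' >/dev/null; python3 -c "from h import *;st()"
```

```text
t 22.55 tcp [0.6611 0.1858 0.1786] yaw_y 98.26 tilt [-0.0003 -0.0001] F [ 0.32  1.15 -2.65] M [-0.02  0.02  0.03] op 0.483 ff 55.0 q7 1.17
t 22.88 tcp [0.6612 0.1858 0.1756] yaw_y 98.26 tilt [-0.0002 -0.0001] F [-0.42 -0.79 -3.66] M [0.08 0.09 0.02] op 0.479 ff 55.0 q7 1.17
```

```bash
python3 -m inch '-1 0 0 .0015 0 0 0;-1 0 0 0 0 0 0;-1 0 0 0 0 0 0' >/dev/null; python3 -c "from h import *;st()"
```

```text
t 23.13 tcp [0.6613 0.1858 0.1741] yaw_y 98.27 tilt [-0.  0.] F [-0.52 -0.09 -3.92] M [ 0.03 -0.02 -0.02] op 0.484 ff 55.0 q7 1.17
```

```bash
python3 -m inch '-1 0 0 .001 0 0 0;-1 0 0 0 0 0 0;-1 0 0 0 0 0 0' >/dev/null; python3 -c "from h import *;st()"
```

```text
t 23.38 tcp [0.6612 0.1858 0.1731] yaw_y 98.27 tilt [-0.0001  0.    ] F [-0.26 -0.34 -3.12] M [ 0.05 -0.02  0.  ] op 0.483 ff 55.0 q7 1.17
```

```bash
python3 -m inch '-1 0 0 .001 0 0 0;-1 0 0 0 0 0 0;-1 0 0 0 0 0 0' >/dev/null; python3 -c "from h import *;st()"
```

```text
t 23.63 tcp [0.6612 0.1858 0.1721] yaw_y 98.27 tilt [-0.0001  0.    ] F [-0.34 -0.45 -2.79] M [0.01 0.02 0.02] op 0.482 ff 55.0 q7 1.17
```

```bash
python3 -m inch '-1 0 0 .001 0 0 0;-1 0 0 0 0 0 0;-1 0 0 0 0 0 0' >/dev/null; python3 -c "from h import *;st()"
```

```text
t 23.88 tcp [0.6616 0.1857 0.1718] yaw_y 98.25 tilt [0.0009 0.0002] F [-0.64  0.14  0.92] M [-0.1   0.14 -0.02] op 0.481 ff 55.0 q7 1.17
```

```bash
python3 -m inch '-1 0 0 .0006 0 0 0;-1 0 0 0 0 0 0;-1 0 0 0 0 0 0' >/dev/null; python3 -c "from h import *;st()"
```

```text
t 24.13 tcp [0.6619 0.1857 0.1717] yaw_y 98.24 tilt [0.0017 0.0002] F [-1.31 -1.14  4.96] M [-0.25  0.31  0.01] op 0.481 ff 55.0 q7 1.17
```

It landed at z=0.1718, as expected for the tray floor, with about 8 N of net press. I release gently and rise.

```bash
python3 -m inch '-1 0 0 0 0 0 0;-1 0 0 0 0 0 0;-1 0 0 0 0 0 0' 6 >/dev/null;  python3 -m inch '0 0 0 0 0 0 0;.2 0 0 0 0 0 0;.5 0 0 0 0 0 0;1 0 0 0 0 0 0;1 0 0 0 0 0 0;1 0 0 0 0 0 0;1 0 0 0 0 0 0;1 0 0 0 0 0 0;1 0 0 0 0 0 0' >/dev/null; python3 -c "from h import *;st()"; python3 -m inch '1 0 0 -.005 0 0 0;1 0 0 -.01 0 0 0;1 0 0 -.02 0 0 0;1 0 0 -.03 0 0 0;1 0 0 -.04 0 0 0;1 0 0 -.04 0 0 0;1 0 0 -.02 0 0 0;1 .04 0 0 0 0 0;1 .04 0 0 0 0 0;1 .04 0 0 0 0 0;1 .04 0 0 0 0 0;1 0 0 0 0 0 0;1 0 0 0 0 0 0' >/dev/null; python3 -c "
from h import *;st();out=[]
for n in('top','scene'):
    p,d=snapshot(n);P=cloud(n,d);out.append(p)
    for nm,a,b in(('blocktop',.032,.042),('tray',.014,.024),('headtop',.175,.21)):
        m=(P[...,2]>a)&(P[...,2]<b)&(abs(P[...,0]-.661)<.09)&(abs(P[...,1]-.185)<.09);q=P[m]
        if len(q)>4: print(n,nm,len(q),*rect(q),'zmax',q[:,2].max().round(4),'zmed',np.median(q[:,2]).round(4))
cv2.imwrite('pics/s7.png',np.hstack([cv2.resize(out[0][130:250,140:300],(400,300)),cv2.resize(out[1][130:250,170:330],(400,300))])[...,::-1])"
```

```text
t 25.13 tcp [0.6612 0.1859 0.1706] yaw_y 98.27 tilt [-0.0001  0.0001] F [0.1  0.72 0.53] M [ 0.   -0.04  0.02] op 0.998 ff 0.0 q7 1.17
t 26.22 tcp [0.5006 0.1623 0.3368] yaw_y 98.35 tilt [-0.    -0.001] F [1.13 0.22 1.52] M [ 0.1  -0.06 -0.  ] op 1.0 ff 0.0 q7 1.14
top blocktop 172 [663.8 163.9] [69.8 70. ] 9.4 zmax 0.042 zmed 0.037
top tray 54 [668.1 148.8] [62.9 93.4] 88.8 zmax 0.024 zmed 0.0186
top headtop 52 [661.2 183. ] [11.9 42.2] 7.4 zmax 0.2027 zmed 0.1938
scene blocktop 220 [658.7 182.6] [ 71.8 116.3] 8.6 zmax 0.0419 zmed 0.0386
scene tray 186 [659.6 182.7] [ 94.4 132.7] 7.6 zmax 0.024 zmed 0.0201
scene headtop 71 [657.6 182.7] [10.5 43.1] 7.7 zmax 0.2012 zmed 0.1887
```

View pics/s7.png

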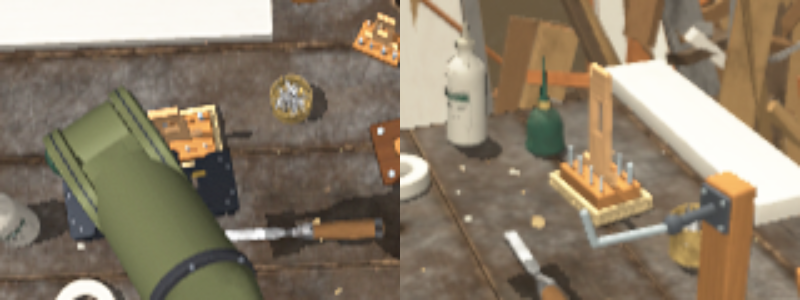

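The carrier stands upright in the tray (scene crop (600,185)). Its block top is at 0.037–0.039 (home is 0.037), it is centred within 1 mm, and the bystanders have not moved. I'm handing it in.

```bash
python3 -c "
from plant import r
print(r.finish_job())"
```

```text
the job is handed in; nothing more can be done
None
```

The carrier came off the hook by feel, with one light touch from below of about 5 N; it now stands upright and home in the tray, released, and the job is handed in, though no verdict came back.

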